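# Refill the empty lane of the return rack

## Task

The rack should hold one gear, one bush and one pulley, but one of the three is away under the dial indicator. Slide the spare of that same kind across the desk, without lifting it, into the rack's empty lane, and push it in until it drives that lane's red sprung plunger fully home; then back off, leaving it in the lane. Leave the other spares, the parts in the rack and under the indicator, and the things standing about where they are.

Things in the scene. Friction and masses are not known exactly. Their poses are not given: they have to be found in the camera images.
- rack: fixed three-lane rack: 4 aluminium rails (24 mm high, 5 thick, at y = +-31.5 and +-94.5 mm) make 3 lanes 58 mm wide, open above and to the robot, floored by the bare desk. Origin on the desk in the middle lane; +x runs into the lanes, +y left seen from the robot. Mouths at x = -45 mm, back bar (34 high) x = 53 to 65, switch boxes to x = 94. Two lanes hold a part, one is empty
- lane_left (a point): point on the desk on the centre line of the rack's left lane (seen from the robot), at rack x = 0, y = 63 mm; same axes as the rack
- trip_left (a joint): sprung trip plunger at the back of the left lane: red pad 34 mm wide, 5 to 19 mm above the desk, its face at rack x = 30 mm when out; value 0 = out, 0.015 m = fully home (face at x = 45 mm, about 5 N); it springs back when released
- lane_middle (a point): point on the desk on the centre line of the rack's middle lane (seen from the robot), at rack x = 0, y = 0 mm; same axes as the rack
- trip_middle (a joint): sprung trip plunger at the back of the middle lane: red pad 34 mm wide, 5 to 19 mm above the desk, its face at rack x = 30 mm when out; value 0 = out, 0.015 m = fully home (face at x = 45 mm, about 5 N); it springs back when released
- lane_right (a point): point on the desk on the centre line of the rack's right lane (seen from the robot), at rack x = 0, y = -63 mm; same axes as the rack
- trip_right (a joint): sprung trip plunger at the back of the right lane: red pad 34 mm wide, 5 to 19 mm above the desk, its face at rack x = 30 mm when out; value 0 = out, 0.015 m = fully home (face at x = 45 mm, about 5 N); it springs back when released
- stand: black magnetic-base dial indicator stand, 89 x 175 x 230 mm, fixed at the left of the desk; its base block (54 mm high) is at its -y end, a 224 mm post on it, and the dial hangs from an arm over its +y end. Origin on the desk
- stand_spot (a point): point on the desk under the dial of the stand, where the part now being measured stands
- gear_set: the rack's own gear: dark steel spur gear, 54 mm across the teeth, toothed disc 12 mm high with a hub to 20 mm (treat it as a plain disc; do not rely on the bore), 0.15 kg. It stands in a lane of the rack or under the dial. Origin at the centre of its underside, z up
- gear_spare: the spare gear, in the row on the desk in front of the rack: dark steel spur gear, 54 mm across the teeth, toothed disc 12 mm high with a hub to 20 mm (treat it as a plain disc; do not rely on the bore), 0.15 kg. Origin at the centre of its underside, z up
- bush_set: the rack's own bush: brass-coloured plain bush, 40 mm outside diameter, 26 mm high, 0.09 kg. It stands in a lane of the rack or under the dial. Origin at the centre of its underside, z up
- bush_spare: the spare bush, in the row on the desk in front of the rack: brass-coloured plain bush, 40 mm outside diameter, 26 mm high, 0.09 kg. Origin at the centre of its underside, z up
- pulley_set: the rack's own pulley: light aluminium grooved pulley, 48 mm diameter, 22 mm high, 0.06 kg. It stands in a lane of the rack or under the dial. Origin at the centre of its underside, z up
- pulley_spare: the spare pulley, in the row on the desk in front of the rack: light aluminium grooved pulley, 48 mm diameter, 22 mm high, 0.06 kg. Origin at the centre of its underside, z up
- sleeve: dark steel sleeve standing upright in the row of spares, 38 mm diameter, 52 mm high, loose; bystander. Origin at the centre of its underside
- v_block: ground steel V-block, 45 x 50 x 36 mm (x, y, z), loose, left of the rack; bystander. Origin at the centre of its underside
- tape: black roll of tape lying flat, 58 mm diameter, 19 mm high, loose, at the right of the rack; bystander. Origin at the centre of its underside
Not all that is in view belongs to the job. Leave any blue look-alike of the bush_set alone.

How it is judged:
On the way:
1. the right spare stands in the empty lane and has pushed its plunger fully home (over 13 of 15 mm) (((horizontal distance between gear_set and stand_spot below 0.06 m and x of gear_spare in the frame of rack above 0.013 m and y of gear_spare in the frame of lane_left between -0.016 and 0.016 m and value of joint trip_left above 0.013 m) or (horizontal distance between gear_set and stand_spot below 0.06 m and x of gear_spare in the frame of rack above 0.013 m and y of gear_spare in the frame of lane_middle between -0.016 and 0.016 m and value of joint trip_middle above 0.013 m) or (horizontal distance between gear_set and stand_spot below 0.06 m and x of gear_spare in the frame of rack above 0.013 m and y of gear_spare in the frame of lane_right between -0.016 and 0.016 m and value of joint trip_right above 0.013 m) or (horizontal distance between bush_set and stand_spot below 0.06 m and x of bush_spare in the frame of rack above 0.02 m and y of bush_spare in the frame of lane_left between -0.016 and 0.016 m and value of joint trip_left above 0.013 m) or (horizontal distance between bush_set and stand_spot below 0.06 m and x of bush_spare in the frame of rack above 0.02 m and y of bush_spare in the frame of lane_middle between -0.016 and 0.016 m and value of joint trip_middle above 0.013 m) or (horizontal distance between bush_set and stand_spot below 0.06 m and x of bush_spare in the frame of rack above 0.02 m and y of bush_spare in the frame of lane_right between -0.016 and 0.016 m and value of joint trip_right above 0.013 m) or (horizontal distance between pulley_set and stand_spot below 0.06 m and x of pulley_spare in the frame of rack above 0.016 m and y of pulley_spare in the frame of lane_left between -0.016 and 0.016 m and value of joint trip_left above 0.013 m) or (horizontal distance between pulley_set and stand_spot below 0.06 m and x of pulley_spare in the frame of rack above 0.016 m and y of pulley_spare in the frame of lane_middle between -0.016 and 0.016 m and value of joint trip_middle above 0.013 m) or (horizontal distance between pulley_set and stand_spot below 0.06 m and x of pulley_spare in the frame of rack above 0.016 m and y of pulley_spare in the frame of lane_right between -0.016 and 0.016 m and value of joint trip_right above 0.013 m))), for 0.1 s.
At the end, for the whole second after the job is handed in: The spare of the kind that is under the dial stands flat on the desk, at rest, wholly inside the lane that was empty (its centre within 16 mm of the lane's centre line, its front edge not outside the lane's mouth) (((horizontal distance between gear_set and stand_spot below 0.06 m and x of gear_spare in the frame of rack above -0.018 m and y of gear_spare in the frame of lane_left between -0.016 and 0.016 m and linear speed of gear_spare below 0.01 m/s and height (world z) of gear_spare below 0.006 m and angle between gear_spare's own z axis and vertical below 0.1 rad) or (horizontal distance between gear_set and stand_spot below 0.06 m and x of gear_spare in the frame of rack above -0.018 m and y of gear_spare in the frame of lane_middle between -0.016 and 0.016 m and linear speed of gear_spare below 0.01 m/s and height (world z) of gear_spare below 0.006 m and angle between gear_spare's own z axis and vertical below 0.1 rad) or (horizontal distance between gear_set and stand_spot below 0.06 m and x of gear_spare in the frame of rack above -0.018 m and y of gear_spare in the frame of lane_right between -0.016 and 0.016 m and linear speed of gear_spare below 0.01 m/s and height (world z) of gear_spare below 0.006 m and angle between gear_spare's own z axis and vertical below 0.1 rad) or (horizontal distance between bush_set and stand_spot below 0.06 m and x of bush_spare in the frame of rack above -0.025 m and y of bush_spare in the frame of lane_left between -0.016 and 0.016 m and linear speed of bush_spare below 0.01 m/s and height (world z) of bush_spare below 0.006 m and angle between bush_spare's own z axis and vertical below 0.1 rad) or (horizontal distance between bush_set and stand_spot below 0.06 m and x of bush_spare in the frame of rack above -0.025 m and y of bush_spare in the frame of lane_middle between -0.016 and 0.016 m and linear speed of bush_spare below 0.01 m/s and height (world z) of bush_spare below 0.006 m and angle between bush_spare's own z axis and vertical below 0.1 rad) or (horizontal distance between bush_set and stand_spot below 0.06 m and x of bush_spare in the frame of rack above -0.025 m and y of bush_spare in the frame of lane_right between -0.016 and 0.016 m and linear speed of bush_spare below 0.01 m/s and height (world z) of bush_spare below 0.006 m and angle between bush_spare's own z axis and vertical below 0.1 rad) or (horizontal distance between pulley_set and stand_spot below 0.06 m and x of pulley_spare in the frame of rack above -0.021 m and y of pulley_spare in the frame of lane_left between -0.016 and 0.016 m and linear speed of pulley_spare below 0.01 m/s and height (world z) of pulley_spare below 0.006 m and angle between pulley_spare's own z axis and vertical below 0.1 rad) or (horizontal distance between pulley_set and stand_spot below 0.06 m and x of pulley_spare in the frame of rack above -0.021 m and y of pulley_spare in the frame of lane_middle between -0.016 and 0.016 m and linear speed of pulley_spare below 0.01 m/s and height (world z) of pulley_spare below 0.006 m and angle between pulley_spare's own z axis and vertical below 0.1 rad) or (horizontal distance between pulley_set and stand_spot below 0.06 m and x of pulley_spare in the frame of rack above -0.021 m and y of pulley_spare in the frame of lane_right between -0.016 and 0.016 m and linear speed of pulley_spare below 0.01 m/s and height (world z) of pulley_spare below 0.006 m and angle between pulley_spare's own z axis and vertical below 0.1 rad))); the robot touches nothing.
It fails at once if a spare that is not of the missing kind is moved over 20 mm ((not (horizontal distance between gear_set and stand_spot below 0.06 m) and distance of gear_spare from where it was at the start of the episode above 0.02 m) or (not (horizontal distance between bush_set and stand_spot below 0.06 m) and distance of bush_spare from where it was at the start of the episode above 0.02 m) or (not (horizontal distance between pulley_set and stand_spot below 0.06 m) and distance of pulley_spare from where it was at the start of the episode above 0.02 m)).
It fails at once if a spare is lifted (over 12 mm) or tipped over instead of slid along the desk (height (world z) of any of gear_spare, bush_spare, pulley_spare above 0.012 m or angle between any of gear_spare, bush_spare, pulley_spare's own z axis and vertical above 0.4 rad).
It fails at once if a part already in the rack or under the indicator, the sleeve, the V-block or the tape roll is moved over 20 mm (distance of any of gear_set, bush_set, pulley_set, sleeve, v_block, tape from where it was at the start of the episode above 0.02 m).
It fails at once if the sleeve is tipped over (angle between sleeve's own z axis and vertical above 0.4 rad).
It also fails if it takes over 72 s, if anything falls off the work surface, if the arm or the gripper's body presses on something with over 40 N, if the wrist force passes 120 N, or if a joint passes its speed limit or range.

## Robot

A 7-joint arm with a two-finger parallel gripper is mounted at the origin on a cart in front of the work surface, level with it; the furniture and walls round the work are solid. World frame = base frame: x ahead of the robot, y to its left, z up, the work surface at z = 0. Lengths are in m, angles in rad, forces in N, time in s.
With the tool pointing down it reaches from about 0.4 to 0.85 m from the base axis. Payload 4.5 kg.
Tool frame: the origin (TCP) lies on the centre line of the jaws, within the pads' length; the fingertips stand 8 mm ahead of it and the grasp point (between the pads) lies 11 mm behind it; z points along the fingers, x is the direction in which the jaws open and shut, and the axes are right-handed (so a half turn about z gives the same grasp; the last joint's range is limited). The gripper opens to 88 mm and grips with 3 to 60 N. Pads are 18 mm wide; open, the fingers measure 123 mm over their backs; the gripper's body (75 mm by 187 mm) begins 45 mm behind the grasp point.
Start: joints at [-1.276, 0.689, -0.195, 1.565, 0.157, 0.902, -0.215], TCP at [0.161, 0.604, 0.247] pointing down, gripper open.
Joint ranges: [-3.01, 3.01], [-0.46, 2.08], [-1.47, 1.51], [0.13, 2.56], [-1, 4.14], [0.04, 2.09], [-2.66, 2.66]. Speed limits (rad/s): [2.57, 2.57, 3.14, 3.14, 3.14, 3.14, 3.14].

## Interface

Orientations are given as a unit quaternion [x, y, z, w].
In Python, from plant import r gives the robot as it stands.
- The arm moves only by the shell command python3 -m pendant 'ROWS' [FORCE]. ROWS is JSON, a list of rows, each a list of 3 entries, a list of its own where there are three numbers: the turn, a rotation vector about the tool's x, y, z in rad, then the shift along the tool's x, y, z in m, then the opening, from 0 (shut) to 1 (fully open). In form: [[[wx, wy, wz], [tx, ty, tz], claw], ...]. A call has 1 to 10 rows; each row is the pose to reach, as a shift and turn from the pose commanded when the call began, along the tool's axes at that moment; what a row does not reach only later rows make up. A row lasts 1/10 s, in which the tool goes at most 50 mm and 8.59 degrees, less where a joint would pass 70% of its speed; a pose out of reach is approached as far as the arm can. A call with a gripper value outside its range is refused whole. The fingers move at their own pace and stop on an object; FORCE is the grip in N (left out, the last holds). Time passes only in rows, so rows that repeat a pose let the fingers close. It gives the time, the measured TCP pose, the force and the opening at its end, in the units of the state.
- r.get_state(): the state, without advancing time (a new reading comes with each control period).
- r.snapshot(name): name is "scene" or "top" or "wrist"; returns a dict with "image" (384x512x3 uint8, red, green, blue), "mtx" (3x3 intrinsics, pixels), "R" (3x3) and "t" (3): a world point X has camera coordinates R X + t; the wrist camera has in their place "T_tool_cam" (4x4, takes a point from camera to tool coordinates, whose origin is the TCP and whose axes are the tool frame's). Camera axes: x right, y down, z forward; pixel columns grow to the right and rows downward; lengths in m; the calibration is good to about 2 mm. A picture is of the moment at which its call begins: read the wrist's pose just before it. There is no depth.
- r.finish_job(): hands the job in, once; it reports no verdict.
The state is a dict: "clock": time; "q": joint angles; "qd": joint speeds; "joint_torque": joint torques, N m; "tool_pos": TCP position; "eef_rot": TCP orientation; "contact_force": force on the tool from outside, world axes, zero at the start; "moment": the same for the moment, N m; "opening": opening from 0.0 (shut) to 1.0 (fully open).
Only numpy, scipy, OpenCV 4.12 (cv2) and the standard library are available. Lean on these libraries where they do the work, as an engineer would, in place of code of your own. Each camera call takes 0.05 s, during which the arm holds its last target. There are 200 camera calls.

## Working session

There is one attempt and no reset: what is moved stays moved. The work goes in short steps, Python scripts to look and compute and a shell command to move; the robot and the scene stay as the last step left them, time stands still between calls to the robot, and variables do not carry over. Pictures are saved under pics/ and viewed, about 8 in all and at most 12, crops included, and the job is handed in when it is done.

```bash
mkdir -p pics
cat > h.py <<'E'
import numpy as np,cv2,json
from plant import r
def snap(n,f,save=True):
    s=r.get_state(); d=r.snapshot(n); cv2.imwrite('pics/'+f+'.png',d['image'][:,:,::-1])
    np.savez('pics/'+f+'.npz',pos=s['tool_pos'],rot=s['eef_rot'],**d); return d
def ray(f,u,v,z):
    d=np.load('pics/'+f+'.npz'); c=np.linalg.inv(d['mtx'])@[u,v,1]
    if 'R' in d: R=d['R'].T; o=-R@d['t']
    else:
        from scipy.spatial.transform import Rotation as Ro
        T=d['T_tool_cam'];W=Ro.from_quat(d['rot']).as_matrix();R=W@T[:3,:3];o=W@T[:3,3]+d['pos']
    w=R@c; return o+w*(z-o[2])/w[2]
E
python3 - <<'E'
from h import *
s=r.get_state();print(s)
a=snap('top','top1')['image'];b=snap('scene','sc1')['image']
cv2.imwrite('pics/top1b.png',cv2.resize(a,(800,600),interpolation=cv2.INTER_CUBIC)[:,:,::-1])
cv2.imwrite('pics/sc1b.png',cv2.resize(b,(800,600),interpolation=cv2.INTER_CUBIC)[:,:,::-1])
E
```

```text
{'clock': 0.0, 'q': array([-1.27619551,  0.68997932, -0.19448122,  1.5663488 ,  0.15727693,
        0.90249684, -0.21511509]), 'qd': array([ 0.00172816,  0.00037883, -0.00055176,  0.00028939, -0.0003163 ,
        0.00309658,  0.00073528]), 'joint_torque': array([ 5.05433618e-04, -5.27567124e+01, -1.26710460e+00, -1.53426611e+01,
       -5.26208687e-02,  6.67436238e-03,  1.85271410e-04]), 'tool_pos': array([0.1610577 , 0.60324784, 0.24591083]), 'eef_rot': array([ 7.93039730e-01,  6.09169217e-01, -6.87833853e-04,  6.14980238e-04]), 'contact_force': array([ 0.72582522, -0.21061337, -0.11827741]), 'moment': array([ 0.06106462,  0.01649767, -0.01400939]), 'opening': 1.0026345434630517}
```

View pics/top1b.png

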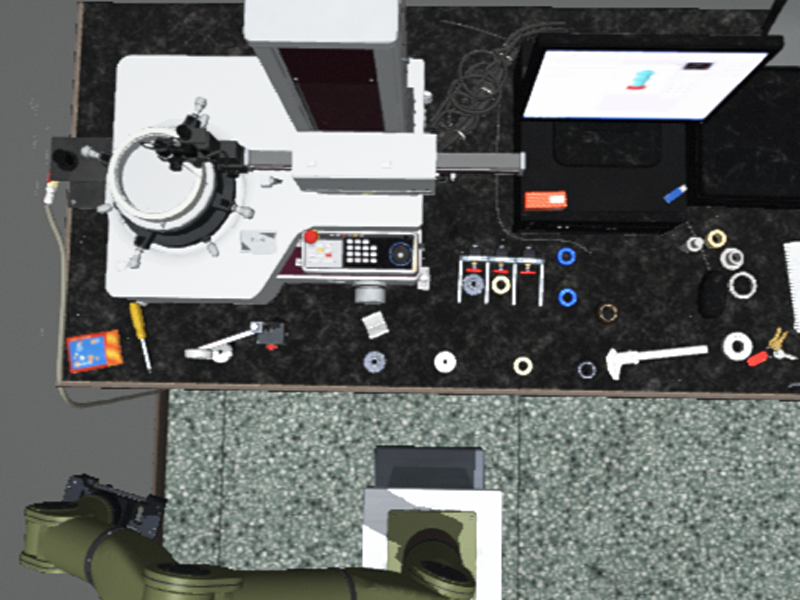

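View pics/sc1b.png

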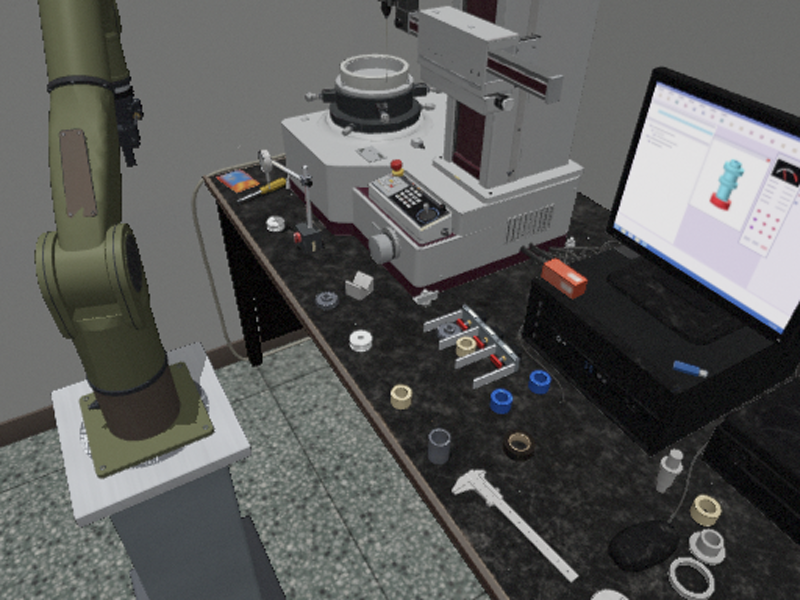

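The pulley is under the dial, the left lane holds the gear and the middle one the bush, so the right lane is empty. In the enlarged top view the spare pulley is at (445,362), the bush spare at (523,366), the gear spare at (375,362) and the rack mouths at about y=303. Next I'll measure from an enlarged crop.

Run:
```python
from h import *
a=cv2.imread('pics/top1.png')[140:250,220:400]
cv2.imwrite('pics/c1.png',cv2.resize(a,None,fx=4.4,fy=4.4,interpolation=cv2.INTER_CUBIC))
for n,u,v,z in [('pulley',445,362,.022),('gear',375,362,.015),('bush',523,366,.026),('sleeve',587,370,.052),('pset',196,353,.022),('railL',460,303,.024),('railR',541,305,.024),('blue',567,297,.026),('vb',375,324,.036)]: print(n,ray('top1',u*.64,v*.64,z).round(3))
```

```text
pulley [ 0.445 -0.026  0.022]
gear [0.442 0.136 0.015]
bush [ 0.439 -0.206  0.026]
sleeve [ 0.432 -0.347  0.052]
pset [0.454 0.552 0.022]
railL [ 0.582 -0.059  0.024]
railR [ 0.581 -0.247  0.024]
blue [ 0.6   -0.306  0.026]
vb [0.529 0.137 0.036]
```

View pics/c1.png

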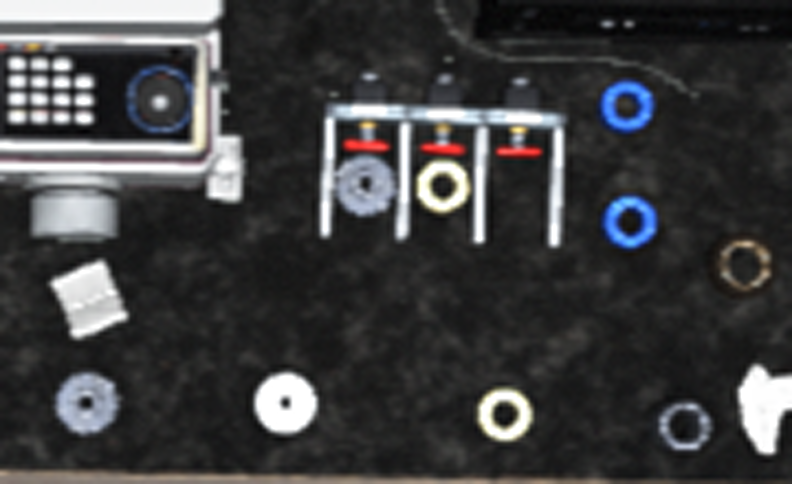

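```bash
cat >> h.py <<'E'
from scipy.spatial.transform import Rotation as Ro
def rel(target,yaw=None):
    "shift in tool axes & turn about tool z to reach target with tool x at world angle yaw"
    s=r.get_state(); W=Ro.from_quat(s['eef_rot']).as_matrix()
    a=np.arctan2(W[1,0],W[0,0]); print('pos',s['tool_pos'].round(4),'yaw',a.round(4),'F',s['contact_force'].round(1),'op',round(s['opening'],3),'t',s['clock'])
    print('shift',(W.T@(np.array(target)-s['tool_pos'])).round(4),'wz',None if yaw is None else round(a-yaw,4))
E
python3 - <<'E'
from h import *
c=lambda u,v,z:ray('top1',220+(u+.5)/4.4-.5,140+(v+.5)/4.4-.5,z)[:2]
tips=np.array([c(*p,.024) for p in [(325,239),(401,241),(479,244),(554,247)]])
print(tips.round(4)); print('spacing',np.diff(tips,axis=0).round(4))
yv=tips[0]-tips[3]; L=np.linalg.norm(yv); yv/=L; xv=np.array([yv[1],-yv[0]]); yaw=np.arctan2(xv[1],xv[0])
o=tips.mean(0)+.045*xv; print('L',L,'yaw',yaw,'rack o',o.round(4))
for n,p in [('red right',(519,153,.019)),('gearset',(366,185,.012)),('bushset',(443,186,.026))]:
    d=c(*p)-o; print(n,d@xv,d@yv)
print('pulley',c(286,404,.022),'bush',c(505,414,.026))
for x in (-110,-45,-30,21): print(x,(o+xv*x/1000-yv*.063).round(4))
rel([.33,.27,.30],yaw);rel([.445,-.026,.18],yaw)
E
```

```text
[[ 0.5817 -0.0556]
 [ 0.5812 -0.1182]
 [ 0.5799 -0.1824]
 [ 0.5785 -0.2441]]
spacing [[-0.0005 -0.0626]
 [-0.0013 -0.0642]
 [-0.0014 -0.0617]]
L 0.18849041032451272 yaw -0.017036785911091635 rack o [ 0.6253 -0.1508]
red right 0.03236115444514675 -0.06414850907930249
gearset 0.0020816875541208213 0.06123139568934435
bushset 0.0018805225800553548 -0.0012771214401465594
pulley [ 0.44547938 -0.0256075 ] bush [ 0.44071369 -0.2044591 ]
-110 [ 0.5143 -0.212 ]
-45 [ 0.5793 -0.2131]
-30 [ 0.5943 -0.2133]
21 [ 0.6453 -0.2142]
pos [0.1611 0.6033 0.246 ] yaw 1.31 F [-0.3  0.6  0.2] op 0.999 t 0.1
shift [-0.2786  0.2492 -0.0535] wz 1.327
pos [0.1611 0.6033 0.246 ] yaw 1.31 F [-0.3  0.6  0.2] op 0.999 t 0.1
shift [-0.5347  0.4366  0.0669] wz 1.327
```

```bash
python3 -m pendant '[[[0,0,0.1],[-0.02,0.03,-0.04],1],[[0,0,0.2],[-0.06,0.06,-0.05],1],[[0,0,0.3],[-0.09,0.1,-0.053],1],[[0,0,0.4],[-0.13,0.13,-0.053],1],[[0,0,0.5],[-0.17,0.16,-0.053],1],[[0,0,0.6],[-0.2,0.19,-0.053],1],[[0,0,0.7],[-0.24,0.22,-0.053],1],[[0,0,0.8],[-0.278,0.249,-0.053],1],[[0,0,0.9],[-0.278,0.249,-0.053],1],[[0,0,0.9],[-0.278,0.249,-0.053],1]]'
python3 -c "
from h import *
rel([.445,-.026,.18],-.02)"
```

```text
clock: 1.1
tool_pos: [0.3305, 0.2698, 0.2997]
eef_rot: [0.979, 0.202, -0.0, 0.0]
contact_force: [-0.2, 0.1, 0.0]
opening: 0.998
pos [0.3305 0.2698 0.2997] yaw 0.4064 F [-0.2  0.1  0. ] op 0.998 t 1.1
shift [-0.0117  0.3169  0.1198] wz 0.4264
```

```bash
python3 -m pendant '[[[0,0,0.1],[-0.002,0.05,0.02],1],[[0,0,0.2],[-0.004,0.095,0.04],1],[[0,0,0.3],[-0.006,0.14,0.05],1],[[0,0,0.426],[-0.008,0.185,0.07],1],[[0,0,0.426],[-0.01,0.23,0.09],1],[[0,0,0.426],[-0.0117,0.275,0.11],1],[[0,0,0.426],[-0.0117,0.317,0.12],1],[[0,0,0.426],[-0.0117,0.317,0.12],1],[[0,0,0.426],[-0.0117,0.317,0.12],1]]'
python3 -c "
from h import *
a=snap('wrist','w1')['image'];rel([.445,-.026,.18],-.02)
print(np.load('pics/w1.npz')['T_tool_cam'].round(3))
cv2.imwrite('pics/w1b.png',cv2.resize(a,(800,600))[:,:,::-1])"
```

```text
clock: 2.0
tool_pos: [0.446, -0.0239, 0.1791]
eef_rot: [1.0, -0.007, -0.0, -0.0]
contact_force: [-0.2, 0.3, -0.2]
opening: 1.002
pos [ 0.4457 -0.0227  0.1795] yaw -0.0125 F [-0.7  1.7  0.2] op 0.997 t 2.05
shift [-0.0007  0.0033 -0.0005] wz 0.0075
[[ 1.     0.     0.    -0.001]
 [-0.     0.95   0.311 -0.08 ]
 [-0.    -0.311  0.95  -0.139]
 [ 0.     0.     0.     1.   ]]
```

View pics/w1b.png

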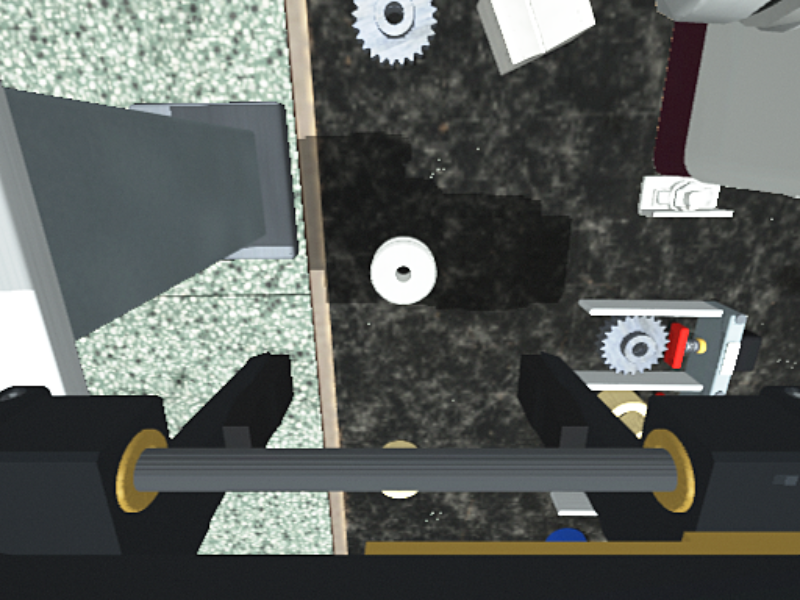

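The wrist view shows the pulley's top face centred at about (403,271), with open desk either side of it for the fingers.

```bash
python3 -c "
from h import *
for z in (.022,.018): print(ray('w1',403*.64,271*.64,z))
print('gearset',ray('w1',635*.64,347*.64,.012),'railtips',ray('w1',582*.64,306*.64,.024),ray('w1',582*.64,379*.64,.024))
rel([.445,-.026,.012],-.017)"
```

```text
[ 0.44337774 -0.02292076  0.022     ]
[ 0.44334355 -0.02398611  0.018     ]
gearset [ 0.62684419 -0.09069408  0.012     ] railtips [ 0.57539559 -0.0510417   0.024     ] [ 0.58244709 -0.11195111  0.024     ]
pos [ 0.4457 -0.0227  0.1795] yaw -0.0125 F [-0.7  1.7  0.2] op 0.997 t 2.05
shift [-0.0006  0.0035  0.1675] wz 0.0045
```

```bash
python3 -m pendant '[[[0,0,0.005],[-0.001,0.002,0.045],1],[[0,0,0.005],[-0.001,0.002,0.085],1],[[0,0,0.005],[-0.001,0.002,0.12],1],[[0,0,0.005],[-0.001,0.002,0.145],1],[[0,0,0.005],[-0.001,0.002,0.16],1],[[0,0,0.005],[-0.001,0.002,0.167],1],[[0,0,0.005],[-0.001,0.002,0.167],1],[[0,0,0.005],[-0.001,0.002,0.167],1]]'
python3 -m pendant '[[[0,0,0],[0,0,0],0.5],[[0,0,0],[0,0,0],0.45],[[0,0,0],[0,0,0],0.45],[[0,0,0],[0,0,0],0.45],[[0,0,0],[0,0,0],0.45],[[0,0,0],[0,0,0],0.45],[[0,0,0],[0,0,0],0.45],[[0,0,0],[0,0,0],0.45]]' 6
python3 -c "
from h import *
rel([.524,-.026,.012],-.017);rel([.524,-.213,.012],-.017)"
```

```text
clock: 2.85
tool_pos: [0.4534, -0.0237, 0.0192]
eef_rot: [1.0, -0.004, -0.008, -0.001]
contact_force: [4.3, 2.8, -0.2]
opening: 1.003
clock: 3.65
tool_pos: [0.453, -0.0267, 0.0192]
eef_rot: [1.0, -0.011, -0.008, -0.001]
contact_force: [-0.1, 0.9, 3.1]
opening: 0.529
pos [ 0.453  -0.0267  0.0192] yaw -0.0214 F [-0.1  0.9  3.1] op 0.529 t 3.65
shift [ 0.071  -0.0022  0.006 ] wz -0.0044
pos [ 0.453  -0.0267  0.0192] yaw -0.0214 F [-0.1  0.9  3.1] op 0.529 t 3.65
shift [0.075  0.1848 0.0058] wz -0.0044
```

```bash
python3 -m pendant '[[[0,0,0],[0.005,0,0],0.45],[[0,0,0],[0.015,0,0],0.45],[[0,0,0],[0.025,0,0],0.45],[[0,0,0],[0.03,0,0],0.45],[[0,0,0],[0.03,0,0],0.45]]'
python3 -c "
from h import *
rel([.524,-.026,.018],-.017);rel([.524,-.213,.018],-.017)"
```

```text
clock: 4.15
tool_pos: [0.4834, -0.0272, 0.0189]
eef_rot: [1.0, -0.01, -0.008, -0.0]
contact_force: [-2.1, 0.3, 6.8]
opening: 0.53
pos [ 0.4834 -0.0272  0.0189] yaw -0.0204 F [-2.1  0.3  6.8] op 0.53 t 4.15
shift [ 0.0406 -0.0021  0.0003] wz -0.0034
pos [ 0.4834 -0.0272  0.0189] yaw -0.0204 F [-2.1  0.3  6.8] op 0.53 t 4.15
shift [4.440e-02 1.849e-01 1.000e-04] wz -0.0034
```

```bash
python3 -m pendant '[[[0,0,0],[0.015,0,0],0.45],[[0,0,0],[0.03,0,0],0.45],[[0,0,0],[0.041,0,0],0.45],[[0,0,0],[0.041,0.01,0],0.45],[[0,0,0],[0.042,0.025,0],0.45],[[0,0,0],[0.042,0.045,0],0.45],[[0,0,0],[0.043,0.06,0],0.45],[[0,0,0],[0.043,0.08,0],0.45],[[0,0,0],[0.043,0.09,0],0.45],[[0,0,0],[0.043,0.09,0],0.45]]'
python3 -c "
from h import *
rel([.524,-.213,.018],-.017)"
```

```text
clock: 5.15
tool_pos: [0.5247, -0.1212, 0.0182]
eef_rot: [1.0, -0.012, -0.007, 0.001]
contact_force: [-0.5, -2.6, 3.9]
opening: 0.531
pos [ 0.5247 -0.1212  0.0182] yaw -0.0238 F [-0.5 -2.6  3.9] op 0.531 t 5.15
shift [0.0015 0.0918 0.0004] wz -0.0068
```

```bash
python3 -m pendant '[[[0,0,0],[0,0.015,0],0.45],[[0,0,0],[0,0.03,0],0.45],[[0,0,0],[0.001,0.045,0],0.45],[[0,0,0],[0.001,0.06,0],0.45],[[0,0,0],[0.0015,0.075,0],0.45],[[0,0,0],[0.0015,0.087,0],0.45],[[0,0,0],[0.0015,0.092,0],0.45],[[0,0,0],[0.0015,0.092,0],0.45]]'
python3 -c "
from h import *
a=snap('wrist','w2')['image'];b=snap('scene','s2')['image']
rel([.59,-.2135,.018],-.017)
a=a[:, :];b=b[170:300,230:380]
cv2.imwrite('pics/w2b.png',np.hstack([cv2.resize(a,(400,300)),cv2.resize(b,(400,300),interpolation=2)])[:,:,::-1])"
```

```text
clock: 5.95
tool_pos: [0.524, -0.2104, 0.0179]
eef_rot: [1.0, -0.01, -0.008, -0.0]
contact_force: [-0.9, -0.9, 4.5]
opening: 0.527
pos [ 0.524  -0.2104  0.0179] yaw -0.0206 F [-0.6 -0.7  4.1] op 0.527 t 6.05
shift [ 0.066   0.0018 -0.0011] wz -0.0036
```

View pics/w2b.png

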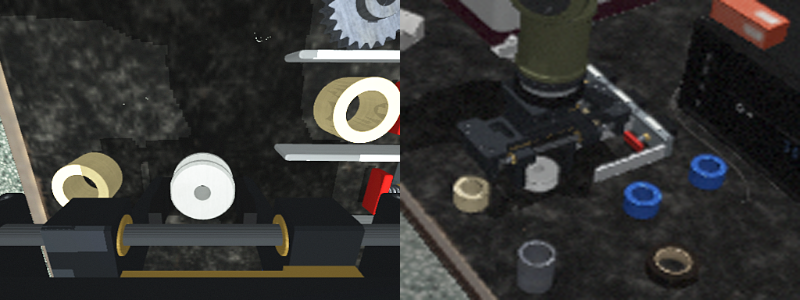

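```bash
python3 -c "
from h import *
for n,u,v,z in [('pul',203,193,.022),('tip-31',278,146,.024),('tip+31',288,53,.024)]: print(n,ray('w2',u*1.28,v*1.28,z).round(4))
a=cv2.imread('pics/w2.png')[170:300,180:512]
cv2.imwrite('pics/w2c.png',cv2.resize(a,None,fx=2.4,fy=2.4,interpolation=2))"
```

```text
pul [ 0.5233 -0.2094  0.022 ]
tip-31 [ 0.5733 -0.1739  0.024 ]
tip+31 [ 0.5739 -0.1178  0.024 ]
```

View pics/w2c.png

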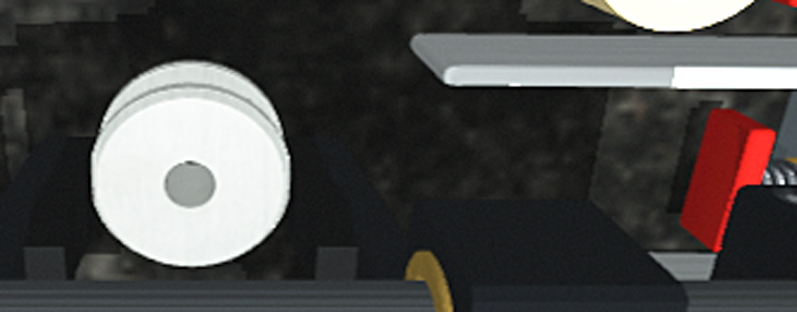

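```bash
python3 -c "
from h import *
f=lambda u,v,z:print(ray('w2',180+u/2.4,170+v/2.4,z).round(4))
f(190,182,.022);f(446,77,.024);f(790,78,.024);f(440,67,.024);f(450,87,.024);f(735,118,.019); f(722,245,.019)"
```

```text
[ 0.5229 -0.2087  0.022 ]
[ 0.5792 -0.1823  0.024 ]
[ 0.6531 -0.1837  0.024 ]
[ 0.5777 -0.18    0.024 ]
[ 0.5803 -0.1847  0.024 ]
[ 0.648  -0.1953  0.019 ]
[ 0.6529 -0.2295  0.019 ]
```

```bash
python3 -m pendant '[[[0,0,0],[0,0.0045,0],0.45],[[0,0,0],[0.01,0.0045,0],0.45],[[0,0,0],[0.02,0.0045,0],0.45],[[0,0,0],[0.03,0.0045,0],0.45],[[0,0,0],[0.038,0.0045,0],0.45],[[0,0,0],[0.045,0.0045,0],0.45],[[0,0,0],[0.052,0.0045,0],0.45],[[0,0,0],[0.058,0.0045,0],0.45],[[0,0,0],[0.064,0.0045,0],0.45],[[0,0,0],[0.066,0.0045,0],0.45]]'
python3 -c "
from h import *
a=snap('wrist','w3')['image']
rel([.60,-.2135,.018],-.017)
cv2.imwrite('pics/w3b.png',cv2.resize(a[100:330,130:430],None,fx=2.4,fy=2.4,interpolation=2)[:,:,::-1])"
```

```text
clock: 7.05
tool_pos: [0.5884, -0.2157, 0.0167]
eef_rot: [1.0, -0.01, -0.009, -0.001]
contact_force: [-5.1, 1.3, 7.9]
opening: 0.528
pos [ 0.5886 -0.2157  0.0167] yaw -0.0204 F [-3.   1.3  6.5] op 0.531 t 7.1
shift [ 0.0114 -0.0024 -0.0015] wz -0.0034
```

View pics/w3b.png

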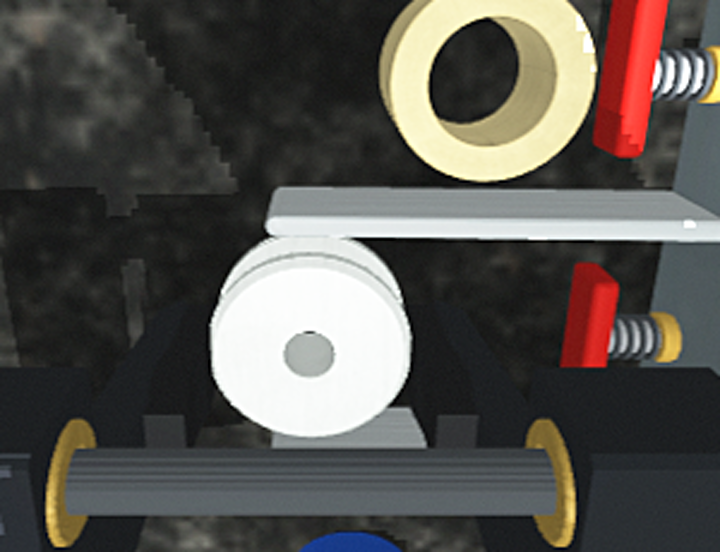

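The pulley sits between the two rails, inside the mouth. I'll take it 8 mm further, then release and lift.

```bash
python3 -m pendant '[[[0,0,0],[0.005,-0.0005,0],0.45],[[0,0,0],[0.009,-0.001,0],0.45],[[0,0,0],[0.009,-0.001,0],0.45],[[0,0,0],[0.009,-0.001,0],0.68],[[0,0,0],[0.009,-0.001,0],0.68],[[0,0,0],[0.009,-0.001,0],0.68],[[0,0,0],[0.009,-0.001,0],0.68]]'
python3 -m pendant '[[[0,0,0],[0,0,-0.015],0.68],[[0,0,0],[0,0,-0.035],0.68],[[0,0.01,0],[0,0,-0.055],0.6],[[0,0.018,0],[-0.02,0,-0.06],0.3],[[0,0.018,0],[-0.05,0,-0.06],0],[[0,0.018,0],[-0.07,0,-0.06],0],[[0,0.018,0],[-0.07,0,-0.06],0],[[0,0.018,0],[-0.07,0,-0.06],0],[[0,0.018,0],[-0.07,0,-0.06],0]]'
python3 -c "
from h import *
a=snap('wrist','w4')['image']
rel([.53,-.2135,.014],-.019)
cv2.imwrite('pics/w4b.png',cv2.resize(a,(768,576),interpolation=2)[:,:,::-1])"
```

```text
clock: 7.8
tool_pos: [0.5987, -0.2149, 0.0163]
eef_rot: [1.0, -0.01, -0.008, -0.001]
contact_force: [0.2, -0.3, 0.2]
opening: 0.678
clock: 8.7
tool_pos: [0.5315, -0.214, 0.0781]
eef_rot: [1.0, -0.01, 0.002, -0.0]
contact_force: [-0.4, -0.2, -0.1]
opening: 0.079
pos [ 0.5314 -0.2138  0.0779] yaw -0.0196 F [-0.  -0.4  1. ] op 0.034 t 8.75
shift [-0.0016 -0.0003  0.0639] wz -0.0006
```

View pics/w4b.png

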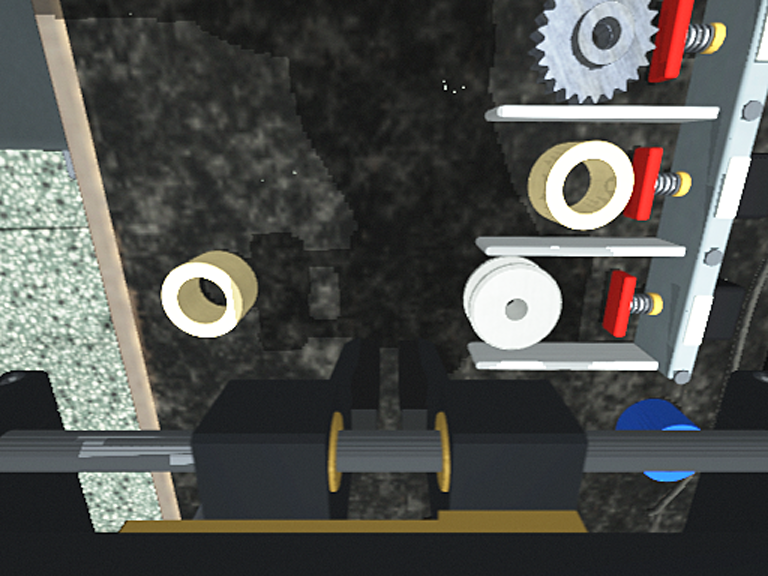

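The pulley stands flat in the lane at (515,300), the right-lane plunger is ahead of it, and the other parts are undisturbed. Now the closed fingers come down behind it and push.

```bash
python3 -m pendant '[[[0,0,0],[-0.002,0,0.02],0],[[0,0,0],[-0.002,0,0.04],0],[[0,0,0],[-0.002,0,0.055],0],[[0,0,0],[-0.002,0,0.063],0],[[0,0,0],[-0.002,0,0.063],0],[[0,0,0],[0.01,0,0.063],0],[[0,0,0],[0.02,0,0.063],0],[[0,0,0],[0.028,0,0.063],0],[[0,0,0],[0.034,0,0.063],0],[[0,0,0],[0.04,0,0.063],0]]'
python3 -m pendant '[[[0,0,0],[0.005,0,0],0],[[0,0,0],[0.01,0,0],0],[[0,0,0],[0.014,0,0],0],[[0,0,0],[0.018,0,0],0],[[0,0,0],[0.02,0,0],0],[[0,0,0],[0.02,0,0],0]]'
python3 -c "
from h import *
rel([.606,-.2150,.014],-.019)"
```

```text
clock: 9.75
tool_pos: [0.5702, -0.2147, 0.015]
eef_rot: [1.0, -0.01, 0.001, -0.0]
contact_force: [0.4, 0.3, 0.5]
opening: 0.004
clock: 10.35
tool_pos: [0.5901, -0.2151, 0.0148]
eef_rot: [1.0, -0.01, 0.001, -0.0]
contact_force: [0.0, -0.3, -0.1]
opening: 0.005
pos [ 0.5901 -0.2151  0.0148] yaw -0.0207 F [ 0.  -0.3 -0.1] op 0.005 t 10.35
shift [ 0.0159 -0.0004  0.0008] wz -0.0017
```

```bash
python3 -m pendant '[[[0,0,0],[0.003,0,0],0],[[0,0,0],[0.006,0,0],0],[[0,0,0],[0.008,0,0],0],[[0,0,0],[0.01,0,0],0],[[0,0,0],[0.01,0,0],0]]'
python3 -m pendant '[[[0,0,0],[0.002,0,0],0],[[0,0,0],[0.004,0,0],0],[[0,0,0],[0.004,0,0],0]]'
python3 -c "
from h import *
a=snap('wrist','w5')['image']
rel([.606,-.2150,.014],-.019)
cv2.imwrite('pics/w5b.png',cv2.resize(a[80:330,150:450],None,fx=2.4,fy=2.4,interpolation=2)[:,:,::-1])"
```

```text
clock: 10.85
tool_pos: [0.5993, -0.2154, 0.0147]
eef_rot: [1.0, -0.011, 0.001, -0.0]
contact_force: [-4.5, -0.4, 0.9]
opening: 0.004
clock: 11.15
tool_pos: [0.6036, -0.2154, 0.0147]
eef_rot: [1.0, -0.01, 0.001, -0.0]
contact_force: [-4.6, 0.5, 0.4]
opening: 0.009
pos [ 0.6036 -0.2154  0.0147] yaw -0.021 F [-4.6  0.5  0.4] op 0.006 t 11.2
shift [ 0.0024 -0.0005  0.0007] wz -0.002
```

View pics/w5b.png

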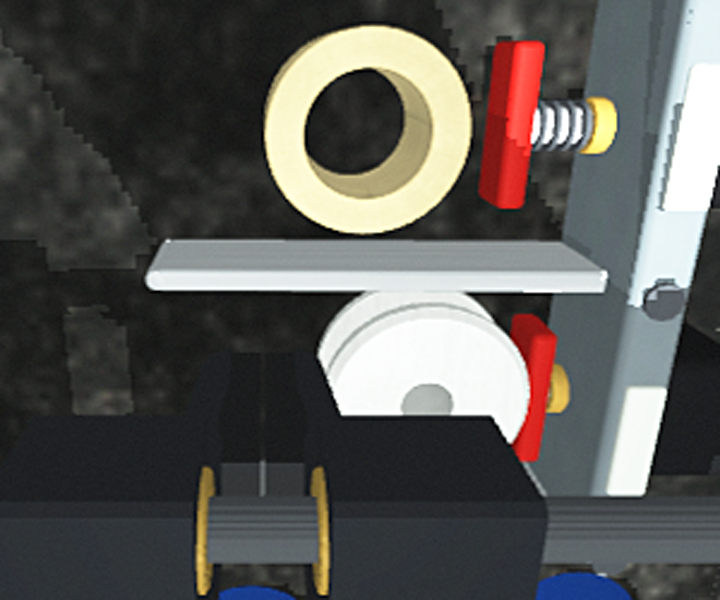

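The plunger is largely compressed, with little of its spring left showing. I'll continue until the force climbs, which marks the hard stop.

```bash
for i in 1; do python3 -m pendant '[[[0,0,0],[0.001,0,0],0],[[0,0,0],[0.002,0,0],0],[[0,0,0],[0.002,0,0],0]]'; done
python3 -m pendant '[[[0,0,0],[0.001,0,0],0],[[0,0,0],[0.002,0,0],0],[[0,0,0],[0.002,0,0],0]]'
```

```text
clock: 11.5
tool_pos: [0.6053, -0.2154, 0.0147]
eef_rot: [1.0, -0.011, 0.001, -0.0]
contact_force: [-5.7, 0.7, 1.0]
opening: 0.005
clock: 11.8
tool_pos: [0.6069, -0.2155, 0.0147]
eef_rot: [1.0, -0.011, 0.0, -0.001]
contact_force: [-5.9, 0.7, 1.7]
opening: 0.003
```

```bash
python3 -m pendant '[[[0,0,0],[0.001,0,0],0],[[0,0,0],[0.002,0,0],0],[[0,0,0],[0.002,0,0],0]]'
python3 -m pendant '[[[0,0,0],[0.001,0,0],0],[[0,0,0],[0.001,0,0],0],[[0,0,0],[0.001,0,0],0]]'
```

```text
clock: 12.1
tool_pos: [0.6072, -0.2156, 0.0147]
eef_rot: [1.0, -0.011, -0.001, -0.001]
contact_force: [-9.6, 0.4, 3.9]
opening: 0.004
clock: 12.4
tool_pos: [0.6073, -0.2156, 0.0146]
eef_rot: [1.0, -0.011, -0.002, -0.001]
contact_force: [-10.2, 0.3, 5.7]
opening: 0.005
```

The tool has stalled at x = 0.607 with the force up to 10 N, so the plunger is fully home. I'll back off slowly so the spring doesn't throw the pulley, then lift.

```bash
python3 -m pendant '[[[0,0,0],[-0.004,0,0],0],[[0,0,0],[-0.007,0,0],0],[[0,0,0],[-0.01,0,0],0],[[0,0,0],[-0.013,0,0],0],[[0,0,0],[-0.016,0,0],0],[[0,0,0],[-0.019,0,0],0],[[0,0,0],[-0.022,0,0],0],[[0,0,0],[-0.03,0,0],0],[[0,0,0],[-0.045,0,0],0],[[0,0,0],[-0.06,0,0],0]]'
python3 -m pendant '[[[0,0,0],[-0.01,0,-0.02],0],[[0,0,0],[-0.01,0,-0.06],0],[[0,0,0],[-0.01,0,-0.1],0],[[0,0,0],[-0.01,0,-0.1],0],[[0,0,0],[-0.01,0,-0.1],0]]'
python3 -c "
from h import *
a=snap('wrist','w6')['image'];b=snap('scene','s6')['image']
rel([.606,-.2150,.014],-.019)
b=b[100:340,110:430]
cv2.imwrite('pics/w6b.png',np.hstack([cv2.resize(a,(400,300)),cv2.resize(b,(400,300),interpolation=2)])[:,:,::-1])"
```

```text
clock: 13.4
tool_pos: [0.5508, -0.2144, 0.015]
eef_rot: [1.0, -0.01, 0.002, 0.0]
contact_force: [-0.7, -1.1, -0.2]
opening: 0.008
clock: 13.9
tool_pos: [0.5412, -0.2142, 0.1156]
eef_rot: [1.0, -0.01, 0.002, -0.0]
contact_force: [-0.2, 1.0, 0.7]
opening: 0.006
pos [ 0.5402 -0.2135  0.1139] yaw -0.0206 F [-0.   0.9 -0.4] op 0.003 t 14.0
shift [0.0657 0.0003 0.1   ] wz -0.0016
```

View pics/w6b.png

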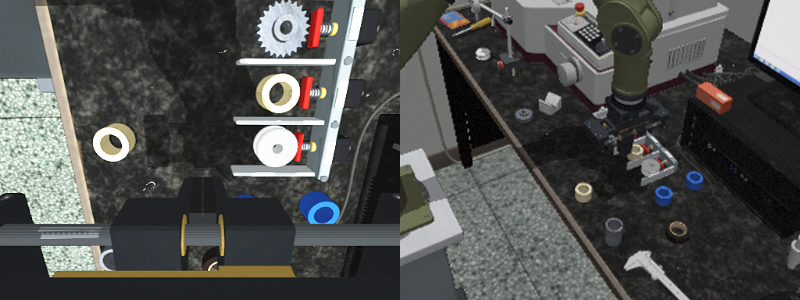

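The pulley stands flat in the right lane at (275,147), well inside the mouth, with its plunger sprung out again. The other parts look unmoved and the tool is clear, so I'm handing in.

```bash
python3 -c "
from h import *
print(ray('w6',278*1.28,149*1.28,.022))
print(r.finish_job())"
```

```text
[ 0.62857486 -0.21463508  0.022     ]
the job is handed in; nothing more can be done
None
```

The pulley was the part under the dial and the right lane was the empty one, so I moved the spare pulley into that lane. I gripped it lightly, slid it along the desk into the lane mouth and let go. Then I pushed it in from behind with the closed fingers.

**Plunger:** the push ran at about 5 N, then stalled at x = 0.607 m with the force rising to 10 N. I took that as the hard stop, since the plunger's travel was not read directly.

**Final position:** after I backed off, the pictures show the pulley flat in the lane. Its centre is at about rack x = 3 mm and within about 1 mm of the lane's centre line. The plunger is out again, the robot is clear of everything, and the other parts look unmoved by eye. I handed the job in at about 14 s; no verdict is reported.

**Disagreements:**
- **Grasp:** the arm could not reach the planned grasp pose. It stopped about 8 mm further out and 7 mm higher, with a slight tilt, but the grip held.
- **Lane offset:** the close-up camera showed the pulley about 5 mm off the lane line, which I corrected before the mouth.

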